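# Hang a treat shelf on the display stand

### The arm

A 6-joint arm with a two-finger parallel gripper is mounted at the origin on the work surface. World frame = base frame: x ahead of the robot, y to its left, z up, the work surface at z = 0. Lengths are in m, angles in degrees, forces in N, time in s.
With the tool pointing down it reaches from about 0.375 to 0.9 m from the base axis. Payload 3.1 kg.
Tool frame: the origin (TCP) lies on the centre line of the jaws, within the pads' length; the fingertips stand 25 mm ahead of it and the grasp point (between the pads) lies 6 mm ahead of it; y points along the fingers, x is the direction in which the jaws open and shut, and the axes are right-handed (so a half turn about y gives the same grasp; the last joint's range is limited). The gripper opens to 87 mm and grips with 3 to 60 N. Pads are 19 mm wide; open, the fingers measure 117 mm over their backs; the gripper's body (75 mm by 190 mm) begins 51 mm behind the grasp point.
Start: joints at [54.746, 30.224, 82.088, -0, 67.689, -10.227], TCP at [0.264, 0.566, 0.248] pointing down, gripper open.
Joint ranges: [-176.69, 176.69], [-43.24, 126.21], [12.49, 139.97], [-82, 262], [0, 151.66], [-163.58, 163.58]. Speed limits (degrees/s): [159.86, 159.86, 180, 180, 180, 180].

### API

Orientations are given as a 3x3 rotation matrix whose columns are the frame's x, y, z axes.
In Python, from rig import * gives the robot as it stands.
- The arm moves only by the tool play_rows, never from a script. Its argument "commands" is a list of rows, each a list of 2 entries, a list of its own where there are three numbers: the shift along the world's x, y, z in m, then the turn, a rotation vector about the world's x, y, z in rad. A call has 1 to 10 rows; each row is the pose to reach, as a shift and turn from the pose commanded when the call began; what a row does not reach only later rows make up. A row lasts 1/8 s, in which the tool goes at most 62.5 mm and 10.7 degrees, less where a joint would pass 70% of its speed; a pose out of reach is approached as far as the arm can. A call with a gripper value outside its range is refused whole. "gripper" is the finger opening in m, from 0 to 0.087, set as the call begins (left out, the last holds). The fingers move at their own pace and stop on an object; the grip force is fixed at half the most. Time passes only in rows, so rows that repeat a pose let the fingers close. It gives the time, the measured TCP pose, the force and the opening at its end, in the units of the state.
- read_state(): the state, without advancing time (a new reading comes with each control period).
- capture(name): name is "scene" or "top"; returns a dict with "frame" (420x560x3 uint8, red, green, blue), "depth" (420x560 float32, m along the optical axis (not along the pixel's ray), 0 where there is no reading), "mtx" (3x3 intrinsics, pixels), "cam_to_world" (4x4, takes a point from camera to world coordinates). Camera axes: x right, y down, z forward; pixel columns grow to the right and rows downward; lengths in m; the calibration is good to about 2 mm. A picture is of the moment at which its call begins.
- hand_in(): hands the job in, once; it reports no verdict.
The state is a dict: "time_s": time; "joint_positions": joint angles; "qvel": joint speeds; "tau": joint torques, N m; "position": TCP position; "tcp_rot": TCP orientation; "force": force on the tool from outside, world axes, zero at the start; "moment": the same for the moment, N m; "opening": opening from 0.0 (shut) to 1.0 (fully open).
Only numpy, scipy, OpenCV 4.12 (cv2) and the standard library are available. Lean on these libraries where they do the work, as an engineer would, in place of code of your own. Each camera call takes 0.05 s, during which the arm holds its last target. There are 200 camera calls.

### The job

Pick up the white shelf bracket by its red grip, hook both of its claws into the slots of the metal display stand's two uprights, and press it down until it snaps fully home and is locked, then let go. Feel your way in gently, never forcing it against the stand, and leave the glass, the biscuits and their tray and the carton undisturbed.

Things in the scene. Friction and masses are not known exactly. Their poses are not given: they have to be found in the camera images.
- bracket_grip (a point): Loose white shelf bracket, 0.22-0.45 kg; point in its red upright grip block (14 mm wide in y, 34 in x, top 15 mm above the point, pinch across y from above). x points to the claws, z up. Underside 80 mm below; shelf 90 (x) by 150 mm (y), rims 10 mm high; 62 mm high back plate, rear face 35 mm in +x of the point. Starts standing on the table.
- claw_left (a point): Nose of the bracket's claw at its y = +60 mm, 15 mm out from the rear face, 41 mm above the underside. Each claw is 6 mm wide (last 3 mm: 4 mm) and spans 28 to 54 mm above the underside: an 8 mm high tongue on top, and, from 5.5 mm out, a tooth hanging 18 mm below the tongue. Axes as the bracket's.
- claw_right (a point): The same on the claw at y = -60 mm.
- lug (a point): Tip of the round steel lug in the middle of the bracket's rear face: 8 mm thick, 24 mm long in y, sticking out 7 mm, 30 mm above the underside. It snaps past the lock roller.
- stand: Fixed display stand. Origin on the table, in the plane of the front faces of its two uprights, midway between; -x is its front, where the bracket goes; z up. Base 12 mm high, 80 mm forward. Channel uprights (light metal fronts, black flanks) 26 mm wide at y = +-60 mm, 4 mm front plates, one slot each. They are set at an unknown height h, 0 to 36 mm, which NO pose here shows: find it by feel.
- slot_left (a point): Middle of the lower edge of the slot at stand y = +60 mm, front face, IF h were 0: 96 mm above the table; the true edge is h higher. Slot 10 mm wide, 32 mm high; upright top 66 mm above the edge. Plates are plain above and below: a claw at a wrong height butts there, 15 mm short of home (press under 30 N). Claws fit in with the underside 68 to 74 mm + h above the table.
- slot_right (a point): The same for the slot at stand y = -60 mm. Hook in along the stand's +x, bracket axes parallel to the stand's, until the back plate meets the uprights; then go straight down 18 to 24 mm.
- home (a point): Where the grip point ends when locked, IF h were 0 (true place h higher, up to 3 mm further forward): 35 mm in front of the uprights, 130 mm above the table. The lug meets the lock about 12 mm above home; 10 to 15 N of push, its weight included, takes it past within 8 mm; then a hard stop on the slot edges: stop at 15 to 20 N, never over 25 N.
- lock (a joint): Sprung yellow lock roller between the uprights, on a dark crossbar, in m: 0 = fully out (nothing at it, or a bracket merely resting on top of it); pushed back to about 0.004 while the lug is passing; rests at about 0.002 above the lug once the bracket is locked.
- glass: Glass tumbler, 76 mm across and 90 mm high, holding upright decorating tubes to 145 mm; origin under its centre. Leave alone.
- carton: Cardboard biscuit carton 50 x 170 x 140 mm; origin under its centre. Leave alone.
- tray: Fixed steel tray 170 x 240 x 20 mm; origin under its centre. Leave alone.
- cookie0: Dark biscuit, 68 mm across, 14 mm high, on the tray. Leave alone.
- cookie1: Second such biscuit on the tray. Leave alone.
Things that resemble listed ones, but are neither listed nor needed, are in the scene too. What is shaped like the part that bears bracket_grip but blue is not meant.

How it is judged:
By the outcome, as a careful person would: the job done as asked, in the order asked, and still so for the second after the job is handed in, with the robot touching nothing.
It also fails if it takes over 72 s, if anything falls off the work surface, if the arm or the gripper's body presses on something with over 40 N, if the wrist force passes 120 N, or if a joint passes its speed limit or range.

## Working session

There is one attempt and no reset: what is moved stays moved. The work goes in short steps, Python scripts to look and compute and a tool call to move; the robot and the scene stay as the last step left them, time stands still between calls to the robot, and variables do not carry over. Pictures are saved under pics/ and viewed, about 8 in all and at most 12, crops included, and the job is handed in when it is done.

Besides the shell and the picture viewer there is one more tool, called after ">>>" by a JSON object that holds its "fn" and its "kwargs". play_rows: Moves the arm, as the interface text tells. Its arguments: {"type":"object","properties":{"commands":{"type":"array"},"gripper":{"type":"number"}},"required":["commands"]}

```bash
mkdir -p pics; cat > h.py <<'E'
from rig import *
import numpy as np, cv2
def save(c,n): cv2.imwrite(f'pics/{n}.png',cv2.cvtColor(c['frame'],cv2.COLOR_RGB2BGR))
def world(c):
    d=c['depth'];K=c['mtx'];v,u=np.mgrid[:d.shape[0],:d.shape[1]]
    P=np.stack([(u-K[0,2])/K[0,0]*d,(v-K[1,2])/K[1,1]*d,d],-1)
    T=np.array(c['cam_to_world']);W=P@T[:3,:3].T+T[:3,3];W[d==0]=np.nan
    return W
E
python3 - <<'E'
from h import *
import pickle
cs={n:capture(n) for n in('scene','top')}
pickle.dump(cs,open('c0.pkl','wb'))
for n in cs: save(cs[n],n+'0'); print(n,np.round(cs[n]['cam_to_world'],3).tolist())
s=read_state();print(s)
E
```

```text
scene [[-0.326, 0.703, -0.632, 1.153], [0.945, 0.229, -0.232, 0.213], [-0.018, -0.673, -0.739, 0.865], [0.0, 0.0, 0.0, 1.0]]
top [[-0.011, -0.982, 0.189, 0.196], [-1.0, 0.009, -0.012, -0.014], [0.01, -0.189, -0.982, 1.679], [0.0, 0.0, 0.0, 1.0]]
{'time_s': 0.1, 'joint_positions': array([ 5.47448872e+01,  3.02720736e+01,  8.21499426e+01, -1.57838817e-03,
        6.76890219e+01, -1.02262864e+01]), 'qvel': array([ 0.06735319, -0.15678014, -0.27617417,  0.03053889, -0.01738301,
       -0.06787612]), 'tau': array([-3.39711851e-04, -4.40982771e+01, -1.77151501e+01,  6.35184674e-02,
        5.33629116e-02, -5.61809202e-05]), 'position': array([0.26402898, 0.56581093, 0.24668125]), 'tcp_rot': array([[ 4.23063638e-01, -1.09782535e-03, -9.06099306e-01],
       [ 9.06097955e-01, -1.59724559e-03,  4.23064942e-01],
       [-1.91171454e-03, -9.99998122e-01,  3.19000780e-04]]), 'force': array([-0.10748077,  0.02277811, -0.55230136]), 'moment': array([0.00013796, 0.00481641, 0.03526631]), 'opening': 0.9978638385717149}
```

View pics/scene0.png

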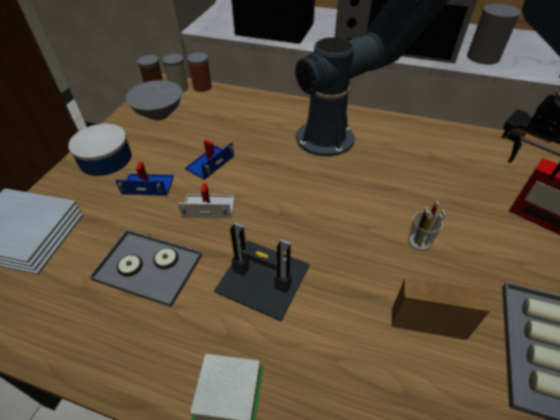

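View pics/top0.png

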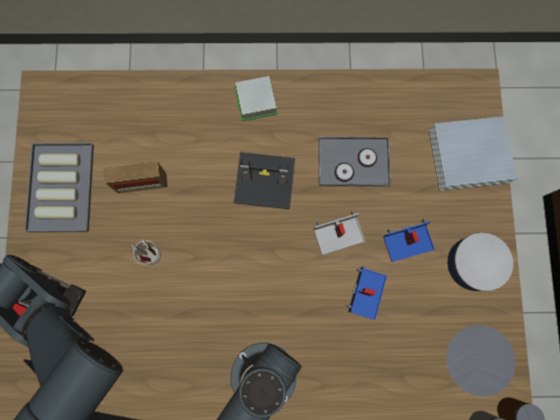

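The scene view shows the white bracket at (205,205) with its claws pointing away from the robot. The stand is at (262,265), with the uprights topping out at (238,228) and (284,243) and the roller at (262,254). In the top view the bracket grip is at (340,230), the stand at (265,172), the tray at (353,160) and the glass at (146,252).

```bash
python3 - <<'E'
from h import *
import pickle
cs=pickle.load(open('c0.pkl','rb'))
roi={'top':dict(br=(305,205,372,262),st=(228,145,302,215)),'scene':dict(br=(172,178,240,225),st=(210,215,312,320))}
for n,c in cs.items():
    W=world(c);f=c['frame'];hsv=cv2.cvtColor(f,cv2.COLOR_RGB2HSV);H,S,V=hsv[...,0],hsv[...,1],hsv[...,2]
    print(n,'f',c['mtx'][0,0],'table z',np.nanmedian(W[300:310,200:210,2]))
    def m(k):
        x0,y0,x1,y1=roi[n][k];M=np.zeros(H.shape,bool);M[y0:y1,x0:x1]=1;return M
    red=m('br')&((H<8)|(H>172))&(S>150)&(V>60)
    p=W[red];zt=np.nanpercentile(p[:,2],95);t=p[p[:,2]>zt-.008]
    print(' red',red.sum(),'zmax',zt,'top',np.nanmean(t,0).round(4),t.min(0).round(4),t.max(0).round(4))
    wh=m('br')&(S<60)&(V>110)
    p=W[wh]; sh=p[p[:,2]<.03]; bp=p[p[:,2]>.05]
    for q,l in((sh,'shelf'),(bp,'back')):
        if len(q)>8:
            r=cv2.minAreaRect((q[:,:2]*1000).astype(np.float32));print(' ',l,len(q),'z',np.median(q[:,2]).round(4),[np.round(x,1) for x in r])
            print('   ',cv2.fitLine((q[:,:2]*1000).astype(np.float32),cv2.DIST_L2,0,.01,.01).ravel().round(3))
    M=m('st');p=W[M]
    bs=p[(p[:,2]>.007)&(p[:,2]<.02)];r=cv2.minAreaRect((bs[:,:2]*1000).astype(np.float32));print(' base',[np.round(x,1) for x in r])
    hi=M&(W[...,2]>.12);k,lab,st,ce=cv2.connectedComponentsWithStats(hi.astype(np.uint8))
    for i in range(1,k):
        if st[i,4]>5:
            q=W[lab==i];zt=np.percentile(q[:,2],97);t=q[q[:,2]>zt-.006];print('  upr',st[i,4],'ztop',zt.round(4),t.mean(0).round(4),'all',q.min(0).round(4),q.max(0).round(4))
    ye=M&(H>20)&(H<34)&(S>150)&(V>100);q=W[ye];print(' roller',ye.sum(),np.nanmedian(q,0).round(4),np.nanmin(q,0).round(4),np.nanmax(q,0).round(4))
    r=slice(None);x0,y0,x1,y1=roi[n]['st'];cv2.imwrite(f'pics/{n}_st.png',cv2.resize(cv2.cvtColor(f[y0:y1,x0:x1],cv2.COLOR_RGB2BGR),None,fx=5,fy=5,interpolation=cv2.INTER_CUBIC))
E
```

```text
scene f 387.45362035332397 table z 0.0010365744845073355
 red 50 zmax 0.09819363224824755 top [ 0.4621 -0.2513  0.0951] [ 0.444  -0.2643  0.0903] [ 0.4772 -0.242   0.0987]
  shelf 350 z 0.005 [array([ 426.7, -242.5]), array([204.7,  90. ]), np.float64(83.6)]
    [ 2.27000e-01 -9.74000e-01  4.20134e+02 -2.57785e+02]
  back 79 z 0.0628 [array([ 524.6, -170.1]), array([270.7, 101.8]), np.float64(64.6)]
    [ 4.40000e-01  8.98000e-01  4.98678e+02 -2.17315e+02]
 base [array([616.1, -79.7]), array([370.4, 216.4]), np.float64(70.9)]
  upr 270 ztop 0.1816 [ 0.6308 -0.0681  0.1794] all [ 0.6208 -0.0831  0.12  ] [ 0.6469 -0.0539  0.1829]
  upr 249 ztop 0.1812 [0.6449 0.0509 0.1791] all [0.6355 0.0367 0.1202] [0.6606 0.0645 0.1824]
 roller 50 [ 0.6388 -0.0082  0.1072] [ 0.5663 -0.0465  0.0121] [0.6514 0.0063 0.1168]
top f 508.34703996676905 table z 0.0007503073089275558
 red 38 zmax 0.10138778604659843 top [ 0.4543 -0.2472  0.0971] [ 0.4404 -0.2533  0.0938] [ 0.4697 -0.24    0.1022]
  shelf 1099 z 0.003 [array([ 455.4, -254. ]), array([109.1, 162.2]), np.float64(15.3)]
    [ 2.79000e-01 -9.60000e-01  4.43938e+02 -2.53215e+02]
  back 87 z 0.0615 [array([ 485.3, -239.7]), array([ 24.7, 144.6]), np.float64(20.3)]
    [ 2.94000e-01 -9.56000e-01  4.88923e+02 -2.38118e+02]
 base [array([641.7,  -5.9]), array([250.4, 242.2]), np.float64(89.5)]
  upr 73 ztop 0.1838 [0.6421 0.0556 0.1816] all [0.6335 0.0411 0.1225] [0.6604 0.0698 0.1846]
  upr 55 ztop 0.1834 [ 0.6278 -0.063   0.1811] all [ 0.6204 -0.0764  0.1205] [ 0.6434 -0.0514  0.1845]
 roller 32 [ 0.637  -0.0051  0.1066] [ 0.631  -0.0178  0.0081] [0.6595 0.0091 0.1145]
```

View pics/scene_st.png

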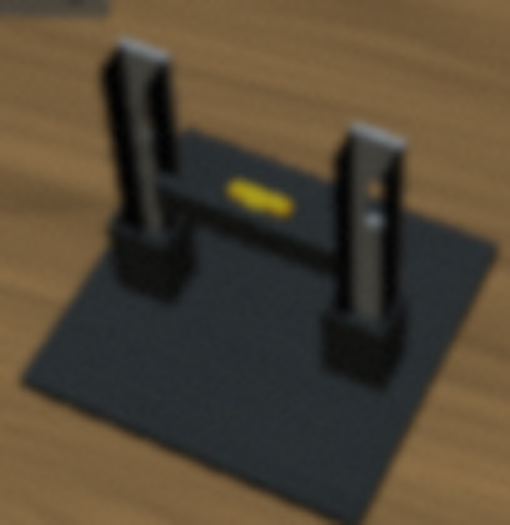

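The crop shows two channel uprights with black flanks, a through-slot at about (375,190) and the roller at (260,197). I still need to know which side is the front, and more accurate poses.

```bash
python3 - <<'E'
from h import *
import pickle
cs=pickle.load(open('c0.pkl','rb'))
c=cs['top'];W=world(c);f=c['frame'];V=f.max(2).astype(int)
M=np.zeros(V.shape,np.uint8);M[145:215,225:305]=1
hsv=cv2.cvtColor(f,cv2.COLOR_RGB2HSV)
m=((hsv[...,2]<90)&(hsv[...,1]<110)&(M>0)).astype(np.uint8)
cn=max(cv2.findContours(m,0,2)[0],key=cv2.contourArea).reshape(-1,2)
def ray(c,uv,z):
    K=c['mtx'];T=np.array(c['cam_to_world']);uv=np.atleast_2d(uv).astype(float)
    d=np.c_[(uv[:,0]-K[0,2])/K[0,0],(uv[:,1]-K[1,2])/K[1,1],np.ones(len(uv))]@T[:3,:3].T
    return T[:3,3]+d*((z-T[2,3])/d[:,2])[:,None]
P=ray(c,cn,.012)
r=cv2.minAreaRect((P[:,:2]*1000).astype(np.float32));print('base',r);print(cv2.boxPoints(r).round(0).tolist())
# stand-frame coords from tops, assumed yaw -6.9
for n,c in cs.items():
    W=world(c);f=c['frame'];hsv=cv2.cvtColor(f,cv2.COLOR_RGB2HSV)
    a=np.deg2rad(-6.9);o=np.array([.6365,-.006]);R=np.array([[np.cos(a),-np.sin(a)],[np.sin(a),np.cos(a)]])
    L=(W[...,:2]-o)@R
    for z0,z1 in((.165,.19),(.13,.165),(.09,.13)):
        for s in(1,-1):
            k=(W[...,2]>z0)&(W[...,2]<z1)&(abs(L[...,1]-s*.06)<.02)&(abs(L[...,0])<.05)
            q=L[k]*1000;b=hsv[...,2][k]
            if len(q): 
                print(n,z0,s,len(q),'x',np.percentile(q[:,0],[2,25,50,75,98]).round(1),'y',np.percentile(q[:,1],[2,50,98]).round(1),'bright x',q[b>100,0].min().round(1) if (b>100).any() else None, np.median(q[b>100],0).round(1) if (b>100).any() else None)
    # bracket: rotate by yaw, extents
    hw=(hsv[...,1]<60)&(hsv[...,2]>110);reg=np.hypot(W[...,0]-.455,W[...,1]+.247)<.11
    q=W[reg&(W[...,2]>.006)&((hw)|(W[...,2]>.05))]
    for yaw in(15,16,17,18):
        a=np.deg2rad(yaw);R=np.array([[np.cos(a),-np.sin(a)],[np.sin(a),np.cos(a)]]);l=(q[:,:2]-[.455,-.247])@R*1000
        b=l[q[:,2]>.05];b=b[b[:,0]>20];w=l[q[:,2]<.03]
        print(n,yaw,'back x std',b[:,0].std().round(2),'med',np.median(b[:,0]).round(1),'y',b[:,1].min().round(1),b[:,1].max().round(1),'shelf x',np.percentile(w[:,0],[1,99]).round(1),'y',np.percentile(w[:,1],[1,99]).round(1))
c=cs['top'];f=c['frame']
cv2.imwrite('pics/b.png',cv2.resize(cv2.cvtColor(f[140:265,225:385],cv2.COLOR_RGB2BGR),None,fx=5,fy=4.8,interpolation=cv2.INTER_CUBIC))
E
```

```text
base ((637.1318969726562, -5.057975769042969), (188.77713012695312, 180.47926330566406), 83.19825744628906)
[[536.0, -88.0], [716.0, -109.0], [738.0, 78.0], [559.0, 99.0]]
scene 0.165 1 98 x [-5.8 -3.1 -1.6  8.2 15.6] y [44.6 57.5 70.6] bright x -8.0 [-4.3 57.5]
scene 0.165 -1 102 x [-6.4 -2.8 -0.7  8.9 15.7] y [-75.6 -63.1 -49.1] bright x -8.1 [ -3.5 -62.1]
scene 0.13 1 121 x [-4.5 -2.7  2.1 10.2 15.6] y [45.6 52.8 70.8] bright x None None
scene 0.13 -1 131 x [-5.  -2.   3.8 10.4 15.9] y [-74.7 -68.4 -49. ] bright x None None
scene 0.09 1 151 x [-5.8 -2.4  5.3 14.  20.5] y [40.8 50.7 70.8] bright x -6.3 [-4.3 54.6]
scene 0.09 -1 152 x [-6.  -1.7  6.3 15.3 21.2] y [-74.9 -67.4 -41.3] bright x None None
scene 15 back x std 5.35 med 36.8 y -80.6 68.4 shelf x [-54.  12.] y [-82.5  68.2]
scene 16 back x std 4.82 med 36.7 y -81.2 67.8 shelf x [-53.4  13.2] y [-81.9  68.2]
scene 17 back x std 4.71 med 36.6 y -81.8 67.2 shelf x [-53.5  14.4] y [-81.4  68.4]
scene 18 back x std 4.49 med 36.4 y -82.5 66.5 shelf x [-53.8  15.6] y [-80.9  68.4]
top 0.165 1 35 x [-8.6 -6.9 -5.   1.7 13.6] y [49.4 61.1 75. ] bright x -9.7 [-5.9 61.1]
top 0.165 -1 31 x [-7.7 -6.6 -4.7 -1.7 13.1] y [-70.3 -56.3 -45. ] bright x -7.3 [ -5.6 -57.3]
top 0.13 1 33 x [-7.9 -7.2 -6.1 -4.5 12.7] y [49.3 63.3 75. ] bright x None None
top 0.13 -1 20 x [-8.  -6.8 -6.4 -5.8 -5.4] y [-69.2 -59.5 -47.1] bright x None None
top 0.09 1 44 x [-8.5 -6.6 -4.2 10.9 19. ] y [40.8 54.9 74.8] bright x -7.3 [-5.8 61.3]
top 0.09 -1 33 x [-8.4 -7.3 -6.5 -5.2 17.5] y [-69.9 -54.7 -42.2] bright x -7.5 [ -6.5 -57.5]
top 15 back x std 5.11 med 36.1 y -72.8 75.2 shelf x [-52.4  32.7] y [-77.5  73.6]
top 16 back x std 4.9 med 35.9 y -73.4 74.7 shelf x [-51.7  31.9] y [-77.2  73.5]
top 17 back x std 4.81 med 36.1 y -74.1 74.0 shelf x [-51.8  32.3] y [-77.2  73.9]
top 18 back x std 4.86 med 36.3 y -74.7 73.4 shelf x [-52.5  33. ] y [-76.8  74.2]
```

View pics/b.png

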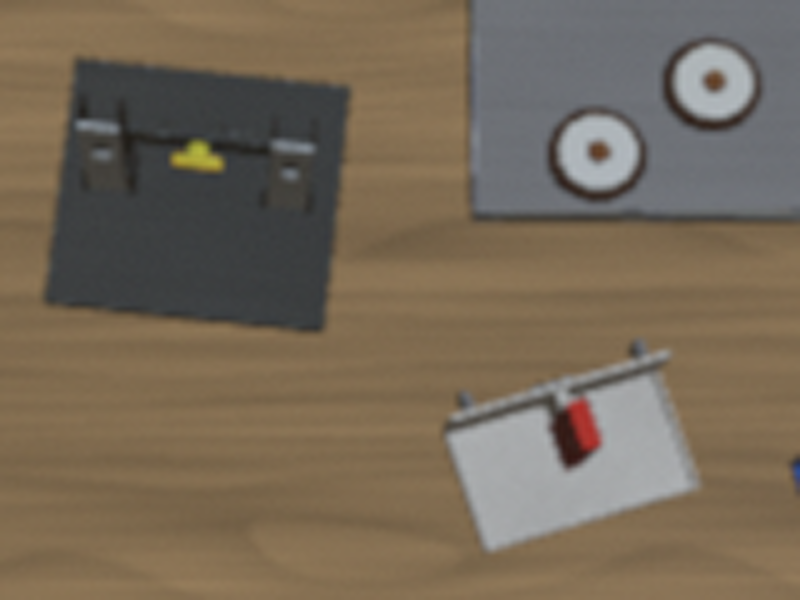

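The front faces the robot, since the light fronts and their slots show from the robot's side (crop: slots at (102,155) and (290,175)). 

- **Stand:** front origin about (0.629, -0.005), yaw -6.8°. The tops at about 0.182 suggest h ≈ 20 mm.
- **Bracket:** grip about (0.456, -0.250), yaw 16.5°.

I'm moving over now.

>>> {"fn": "play_rows", "kwargs": {"commands": [[[0.035, -0.05, 0], [0, 0, 0.15]], [[0.06, -0.105, 0], [0, 0, 0.3]], [[0.08, -0.16, 0], [0, 0, 0.45]], [[0.095, -0.22, 0], [0, 0, 0.6]], [[0.11, -0.28, 0], [0, 0, 0.7245]], [[0.12, -0.34, 0], [0, 0, 0.7245]], [[0.13, -0.4, 0], [0, 0, 0.7245]], [[0.14, -0.46, 0], [0, 0, 0.7245]], [[0.15, -0.52, 0], [0, 0, 0.7245]], [[0.16, -0.57, 0], [0, 0, 0.7245]]], "gripper": 0.087}}

```text
time_s: 1.35
position: [0.4243, -0.0059, 0.2475]
tcp_rot: [[-0.283, 0.0, -0.959], [0.959, 0.0, -0.283], [0.0, -1.0, -0.0]]
force: [1.8, 0.5, 0.2]
opening: 1.0
```

>>> {"fn": "play_rows", "kwargs": {"commands": [[[0.005, -0.05, 0], [0, 0, 0]], [[0.01, -0.1, 0], [0, 0, 0]], [[0.015, -0.15, 0], [0, 0, 0]], [[0.02, -0.2, -0.01], [0, 0, 0]], [[0.025, -0.23, -0.03], [0, 0, 0]], [[0.032, -0.246, -0.05], [0, 0, 0]], [[0.032, -0.246, -0.06], [0, 0, 0]], [[0.032, -0.246, -0.06], [0, 0, 0]]]}}

```text
time_s: 2.35
position: [0.4554, -0.2483, 0.1867]
tcp_rot: [[-0.284, -0.003, -0.959], [0.959, 0.002, -0.284], [0.003, -1.0, 0.002]]
force: [-0.1, 0.8, 0.4]
opening: 1.001
```

```bash
python3 - <<'E'
from h import *
s=read_state();print(s['time_s'],s['position'],s['tcp_rot'].round(4).tolist(),s['force'],s['joint_positions'].round(1))
c=capture('scene');f=c['frame'];save(c,'s1')
cv2.imwrite('pics/s1c.png',cv2.resize(cv2.cvtColor(f[120:240,140:280],cv2.COLOR_RGB2BGR),None,fx=5,fy=5,interpolation=cv2.INTER_CUBIC))
E
```

```text
2.35 [ 0.45536758 -0.24833246  0.18668906] [[-0.284, -0.0026, -0.9588], [0.9588, 0.0025, -0.284], [0.0031, -1.0, 0.0017]] [-0.14524778  0.79755083  0.44289513] [ -41.    27.1  100.7    0.    52.4 -147.5]
```

View pics/s1c.png

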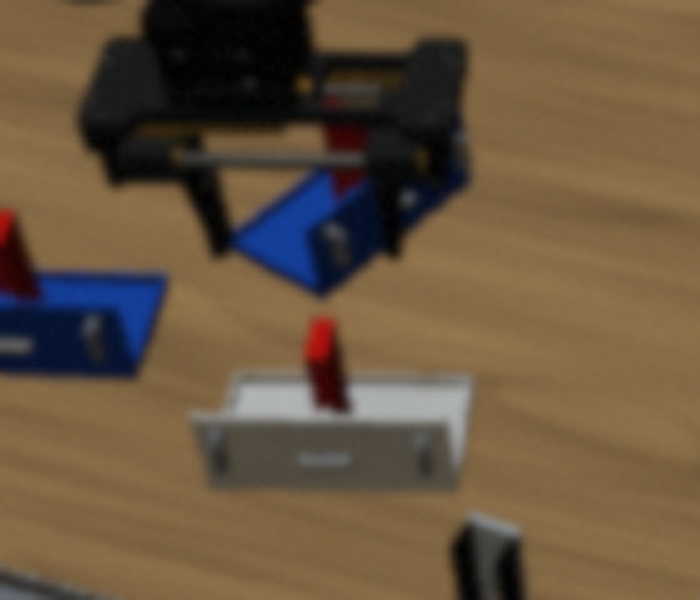

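The jaws straddle the red grip, about 120 px above it in the crop at (325,360), and nothing is in the way. I'll descend.

>>> {"fn": "play_rows", "kwargs": {"commands": [[[0, 0, -0.03], [0, 0, 0]], [[0, 0, -0.06], [0, 0, 0]], [[0, 0, -0.08], [0, 0, 0]], [[0, 0, -0.095], [0, 0, 0]], [[0, 0, -0.102], [0, 0, 0]], [[0, 0, -0.102], [0, 0, 0]]]}}

```text
time_s: 3.15
position: [0.4565, -0.2496, 0.0857]
tcp_rot: [[-0.284, 0.0, -0.959], [0.959, -0.0, -0.284], [-0.0, -1.0, -0.0]]
force: [0.2, -0.5, -0.2]
opening: 0.996
```

>>> {"fn": "play_rows", "kwargs": {"commands": [[[0, 0, 0], [0, 0, 0]], [[0, 0, 0], [0, 0, 0]], [[0, 0, 0], [0, 0, 0]], [[0, 0, 0], [0, 0, 0]], [[0, 0, 0], [0, 0, 0]], [[0, 0, 0], [0, 0, 0]]], "gripper": 0.0}}

```text
time_s: 3.9
position: [0.4564, -0.2497, 0.0855]
tcp_rot: [[-0.284, 0.0, -0.959], [0.959, -0.0, -0.284], [-0.0, -1.0, -0.0]]
force: [-0.1, -0.2, 0.8]
opening: 0.401
```

>>> {"fn": "play_rows", "kwargs": {"commands": [[[0, 0, 0], [0, 0, 0]], [[0, 0, 0], [0, 0, 0]], [[0, 0, 0], [0, 0, 0]], [[0, 0, 0], [0, 0, 0]], [[0, 0, 0], [0, 0, 0]], [[0, 0, 0], [0, 0, 0]]], "gripper": 0.0}}

```text
time_s: 4.65
position: [0.4565, -0.2498, 0.0856]
tcp_rot: [[-0.284, 0.0, -0.959], [0.959, -0.0, -0.284], [-0.0, -1.0, -0.0]]
force: [-0.3, -0.7, -1.3]
opening: 0.159
```

>>> {"fn": "play_rows", "kwargs": {"commands": [[[0, 0, 0.01], [0, 0, 0]], [[0, 0, 0.03], [0, 0, 0]], [[0, 0, 0.05], [0, 0, 0]], [[0, 0, 0.05], [0, 0, 0]], [[0, 0, 0.05], [0, 0, 0]]]}}

```text
time_s: 5.28
position: [0.4557, -0.249, 0.1351]
tcp_rot: [[-0.284, -0.001, -0.959], [0.959, 0.001, -0.284], [0.001, -1.0, 0.001]]
force: [-0.3, 0.7, -3.6]
opening: 0.16
```

>>> {"fn": "play_rows", "kwargs": {"commands": [[[0, 0.01, 0.015], [0, 0, 0]], [[0, 0.035, 0.041], [0, 0, -0.07]], [[0.0, 0.07, 0.041], [0, 0, -0.15]], [[0.01, 0.11, 0.041], [0, 0, -0.23]], [[0.03, 0.15, 0.041], [0, 0, -0.31]], [[0.05, 0.19, 0.041], [0, 0, -0.38]], [[0.07, 0.225, 0.041], [0, 0, -0.4067]], [[0.085, 0.245, 0.041], [0, 0, -0.4067]], [[0.095, 0.254, 0.041], [0, 0, -0.4067]], [[0.098, 0.254, 0.041], [0, 0, -0.4067]]]}}

```text
time_s: 6.52
position: [0.5544, 0.0048, 0.1765]
tcp_rot: [[0.117, -0.0, -0.993], [0.993, -0.0, 0.117], [-0.0, -1.0, 0.0]]
force: [-0.4, 0.5, -4.0]
opening: 0.158
```

>>> {"fn": "play_rows", "kwargs": {"commands": [[[0, 0, 0], [0, 0, 0]], [[0, 0, 0], [0, 0, 0]], [[0, 0, 0], [0, 0, 0]]]}}

```text
time_s: 6.9
position: [0.5539, 0.0037, 0.1765]
tcp_rot: [[0.12, -0.001, -0.993], [0.993, 0.0, 0.12], [-0.0, -1.0, 0.001]]
force: [-0.5, 0.0, -3.4]
opening: 0.158
```

```bash
python3 - <<'E'
from h import *
import pickle
s=read_state();print(s['time_s'],s['position'],s['force'],s['moment'],s['joint_positions'].round(1))
o=[]
for n,(x0,y0,x1,y1) in dict(scene=(200,180,320,320),top=(215,140,315,240)).items():
    c=capture(n);pickle.dump(c,open(f'c2{n}.pkl','wb'));f=c['frame']
    o.append(cv2.resize(cv2.cvtColor(f[y0:y1,x0:x1],cv2.COLOR_RGB2BGR),(390,int(390*(y1-y0)/(x1-x0))),interpolation=cv2.INTER_CUBIC))
h=max(a.shape[0] for a in o)
cv2.imwrite('pics/c2.png',np.hstack([cv2.copyMakeBorder(a,0,h-a.shape[0],0,5,0) for a in o]))
E
```

```text
6.9 [0.55392481 0.00365816 0.1765406 ] [-0.52383098  0.04853979 -3.35256971] [ 0.00084214  0.03740263 -0.01006204] [-11.2  30.3  96.3  -0.   53.4 -94.3]
```

View pics/c2.png

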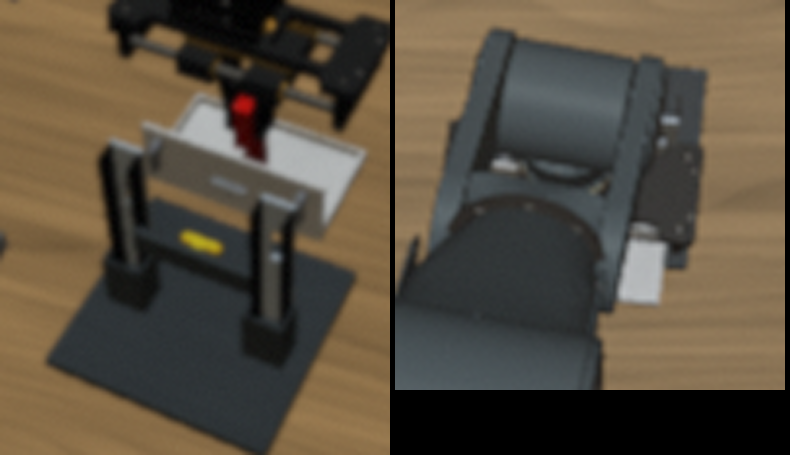

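The scene view shows the bracket held level behind the uprights, with the claws roughly in line with the slots; the top view is blocked by the arm. I'll measure the relative lateral offset, gap and pitch in the scene view alone.

```bash
python3 - <<'E'
from h import *
import pickle
c=pickle.load(open('c2scene.pkl','rb'));W=world(c);f=c['frame'];hsv=cv2.cvtColor(f,cv2.COLOR_RGB2HSV)
a=np.deg2rad(-6.8);R=np.array([[np.cos(a),-np.sin(a)],[np.sin(a),np.cos(a)]]);o=np.array([.6286,-.005])
L=W.copy();L[...,:2]=(W[...,:2]-o)@R;L*=1000
reg=(np.abs(L[...,1])<100)&(L[...,0]>-150)&(L[...,0]<40)
wh=(hsv[...,1]<90)&(hsv[...,2]>90)
bk=reg&wh&(L[...,0]<-30)&(L[...,0]>-60)&(L[...,2]>85)&(L[...,2]<165)
q=L[bk];print('back n',len(q),'x med',np.median(q[:,0]))
A=np.c_[q[:,1],q[:,2],np.ones(len(q))];
k=np.ones(len(q),bool)
for _ in range(5):
    co,*_=np.linalg.lstsq(A[k],q[k,0],rcond=None);r=q[:,0]-A@co;k=abs(r)<3
print('plane x=',co.round(4),'=> yaw deg',-np.degrees(co[0]).round(2),'pitch',np.degrees(co[1]).round(2),k.sum(),r[k].std())
q=q[k]
for y0 in range(88,160,8):
    t=q[(q[:,2]>=y0)&(q[:,2]<y0+8)]
    if len(t): print(y0,len(t),'y',t[:,1].min().round(1),t[:,1].max().round(1),'x',np.median(t[:,0]).round(1))
print('z range',q[:,2].min(),q[:,2].max())
u=reg&(L[...,0]>-20)&(L[...,0]<30)
for s in(1,-1):
    m=u&(abs(L[...,1]-s*60)<25)&(L[...,2]>130)
    for z0 in(130,145,160,172):
        t=L[m&(L[...,2]>=z0)&(L[...,2]<z0+15)];fr=t[t[:,0]<4]
        print(s,z0,'y',t[:,1].min().round(1),t[:,1].max().round(1),'x',np.percentile(t[:,0],[1,99]).round(1))
red=reg&((hsv[...,0]<8)|(hsv[...,0]>172))&(hsv[...,1]>150)&(hsv[...,2]>60)
t=L[red];print('red',np.median(t,0),t.min(0),t.max(0))
# slot hole: see-through pixels
yel=reg&(hsv[...,0]>20)&(hsv[...,0]<34)&(hsv[...,1]>150)&(hsv[...,2]>90)
t=L[yel&(L[...,2]>95)];print('roller',np.median(t,0),t.min(0),t.max(0))
E
```

```text
back n 328 x med -39.076251376326326
plane x= [ 6.00000e-04 -9.10000e-03 -3.79497e+01] => yaw deg -0.04 pitch -0.52 256 1.266879088641004
88 28 y -72.9 67.0 x -38.9
96 3 y -28.7 72.7 x -37.8
104 2 y 71.4 74.0 x -41.1
112 4 y 71.2 74.1 x -40.7
120 26 y -77.4 74.6 x -38.9
128 10 y -75.6 73.9 x -38.9
136 10 y -75.1 74.7 x -38.3
144 83 y -74.9 73.7 x -39.0
152 90 y -69.9 74.0 x -39.6
z range 91.50147581553757 156.50039189078913
1 130 y 45.3 70.6 x [ 3.8 23.1]
1 145 y 45.7 70.8 x [ 3.2 24.1]
1 160 y 45.4 71.2 x [ 3.5 24.1]
1 172 y 44.6 70.9 x [ 1.2 23.1]
-1 130 y -75.1 -48.9 x [ 2.3 23.2]
-1 145 y -75.2 -48.7 x [ 4.1 24.1]
-1 160 y -75.4 -48.3 x [ 2. 24.]
-1 172 y -75.8 -48.2 x [ 1.6 23.7]
red [-61.34458307  -0.89411456 185.95142328] [-71.55047888 -11.70077753 148.41873907] [-36.54945793  15.87416899 229.42134579]
roller [ 10.20987578  -1.49219336 107.11660125] [  2.7138349  -17.8329488  102.33400891] [ 21.52070763  13.84921802 114.61101455]
```

>>> {"fn": "play_rows", "kwargs": {"commands": [[[0.003, -0.001, 0], [0, 0, 0]], [[0.008, -0.002, 0], [0, 0, 0]], [[0.013, -0.0025, 0], [0, 0, 0]], [[0.017, -0.003, 0], [0, 0, 0]], [[0.0198, -0.0034, 0], [0, 0, 0]], [[0.0198, -0.0034, 0], [0, 0, 0]]]}}

```text
time_s: 7.75
position: [0.5744, 0.0009, 0.1765]
tcp_rot: [[0.119, 0.0, -0.993], [0.993, -0.0, 0.119], [-0.0, -1.0, -0.0]]
force: [0.5, 0.6, -3.9]
opening: 0.157
```

>>> {"fn": "play_rows", "kwargs": {"commands": [[[0.001, -0.0001, 0], [0, 0, 0]], [[0.002, -0.0002, 0], [0, 0, 0]], [[0.003, -0.0004, 0], [0, 0, 0]], [[0.004, -0.0005, 0], [0, 0, 0]], [[0.005, -0.0006, 0], [0, 0, 0]], [[0.005, -0.0006, 0], [0, 0, 0]]]}}

```text
time_s: 8.5
position: [0.5793, 0.0003, 0.1766]
tcp_rot: [[0.119, 0.0, -0.993], [0.993, -0.0, 0.119], [-0.0, -1.0, -0.0]]
force: [0.1, -0.1, -2.4]
opening: 0.157
```

>>> {"fn": "play_rows", "kwargs": {"commands": [[[0.001, -0.0001, 0], [0, 0, 0]], [[0.002, -0.0002, 0], [0, 0, 0]], [[0.002, -0.0002, 0], [0, 0, 0]]]}}

```text
time_s: 8.88
position: [0.5813, 0.0001, 0.1766]
tcp_rot: [[0.119, 0.0, -0.993], [0.993, -0.0, 0.119], [-0.0, -1.0, -0.0]]
force: [-0.3, 0.6, -3.4]
opening: 0.16
```

>>> {"fn": "play_rows", "kwargs": {"commands": [[[0.001, -0.0001, 0], [0, 0, 0]], [[0.002, -0.0002, 0], [0, 0, 0]], [[0.003, -0.0004, 0], [0, 0, 0]], [[0.003, -0.0004, 0], [0, 0, 0]]]}}

```text
time_s: 9.38
position: [0.5843, -0.0003, 0.1766]
tcp_rot: [[0.119, 0.0, -0.993], [0.993, -0.0, 0.119], [-0.0, -1.0, -0.0]]
force: [0.5, -0.1, -3.3]
opening: 0.157
```

>>> {"fn": "play_rows", "kwargs": {"commands": [[[0.001, -0.0001, 0], [0, 0, 0]], [[0.002, -0.0002, 0], [0, 0, 0]], [[0.003, -0.0004, 0], [0, 0, 0]], [[0.003, -0.0004, 0], [0, 0, 0]]]}}

```text
time_s: 9.88
position: [0.5873, -0.0007, 0.1765]
tcp_rot: [[0.119, 0.0, -0.993], [0.993, -0.0, 0.119], [-0.0, -1.0, -0.0]]
force: [0.7, 0.1, -3.1]
opening: 0.157
```

>>> {"fn": "play_rows", "kwargs": {"commands": [[[0.001, -0.0001, 0], [0, 0, 0]], [[0.002, -0.0002, 0], [0, 0, 0]], [[0.003, -0.0004, 0], [0, 0, 0]], [[0.003, -0.0004, 0], [0, 0, 0]]]}}

```text
time_s: 10.38
position: [0.5903, -0.0011, 0.1766]
tcp_rot: [[0.119, 0.0, -0.993], [0.993, -0.0, 0.119], [-0.0, -1.0, -0.0]]
force: [0.6, -0.6, -3.6]
opening: 0.157
```

>>> {"fn": "play_rows", "kwargs": {"commands": [[[0.001, -0.0001, 0], [0, 0, 0]], [[0.002, -0.0002, 0], [0, 0, 0]], [[0.002, -0.0002, 0], [0, 0, 0]]]}}

```text
time_s: 10.75
position: [0.5923, -0.0013, 0.1766]
tcp_rot: [[0.119, 0.0, -0.993], [0.993, -0.0, 0.119], [-0.0, -1.0, -0.0]]
force: [-0.0, 0.2, -3.3]
opening: 0.156
```

>>> {"fn": "play_rows", "kwargs": {"commands": [[[0.0005, -0.0001, 0], [0, 0, 0]], [[0.001, -0.0001, 0], [0, 0, 0]], [[0.001, -0.0001, 0], [0, 0, 0]]]}}

```text
time_s: 11.12
position: [0.5932, -0.0014, 0.1766]
tcp_rot: [[0.119, 0.0, -0.993], [0.993, -0.0, 0.119], [-0.0, -1.0, -0.0]]
force: [-0.3, 0.2, -3.0]
opening: 0.161
```

>>> {"fn": "play_rows", "kwargs": {"commands": [[[0.0005, -0.0001, 0], [0, 0, 0]], [[0.001, -0.0001, 0], [0, 0, 0]], [[0.001, -0.0001, 0], [0, 0, 0]]]}}

```text
time_s: 11.5
position: [0.5937, -0.0014, 0.1764]
tcp_rot: [[0.119, -0.001, -0.993], [0.993, 0.0, 0.119], [-0.0, -1.0, 0.001]]
force: [-1.4, -0.4, -3.2]
opening: 0.159
```

>>> {"fn": "play_rows", "kwargs": {"commands": [[[0.0005, -0.0001, 0], [0, 0, 0]], [[0.001, -0.0001, 0], [0, 0, 0]], [[0.001, -0.0001, 0], [0, 0, 0]]]}}

```text
time_s: 11.88
position: [0.5938, -0.0014, 0.1763]
tcp_rot: [[0.119, -0.003, -0.993], [0.993, 0.0, 0.119], [-0.0, -1.0, 0.003]]
force: [-5.3, 0.3, -1.3]
opening: 0.162
```

```bash
python3 - <<'E'
from h import *
s=read_state();print(s['time_s'],s['position'],s['force'],s['moment'])
c=capture('scene');f=c['frame']
cv2.imwrite('pics/c3.png',cv2.resize(cv2.cvtColor(f[190:300,210:320],cv2.COLOR_RGB2BGR),None,fx=5.4,fy=5.4,interpolation=cv2.INTER_CUBIC))
E
```

```text
11.875 [ 0.59378888 -0.00142579  0.17631864] [-5.25755061  0.28719291 -1.34848916] [ 0.01036271  0.89808418 -0.06549294]
```

View pics/c3.png

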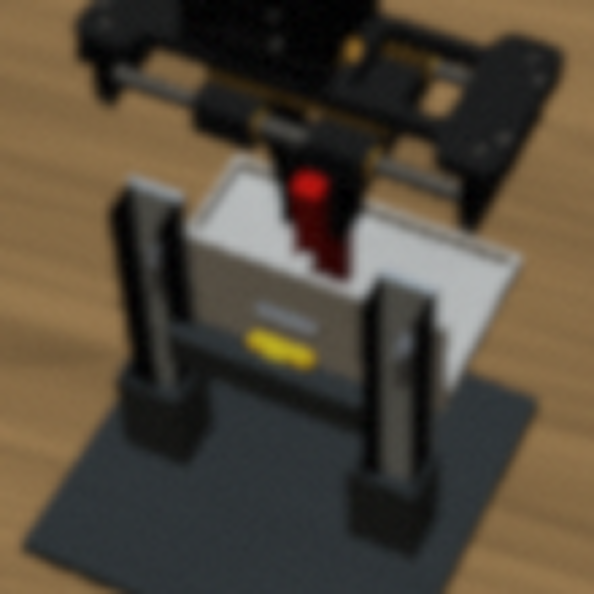

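Both claws are through the slots at (155,255) and (405,345), and the back plate is against the uprights. The lug at (287,318) is above the roller at (282,350). I'll ease back 1 mm and go down.

>>> {"fn": "play_rows", "kwargs": {"commands": [[[-0.001, 0.0001, 0], [0, 0, 0]], [[-0.001, 0.0001, -0.001], [0, 0, 0]], [[-0.001, 0.0001, -0.002], [0, 0, 0]], [[-0.001, 0.0001, -0.003], [0, 0, 0]], [[-0.001, 0.0001, -0.003], [0, 0, 0]]]}}

```text
time_s: 12.55
position: [0.5937, -0.0013, 0.1733]
tcp_rot: [[0.119, -0.001, -0.993], [0.993, 0.0, 0.119], [0.0, -1.0, 0.001]]
force: [-4.6, 1.0, -0.8]
opening: 0.157
```

>>> {"fn": "play_rows", "kwargs": {"commands": [[[0, 0, -0.001], [0, 0, 0]], [[0, 0, -0.002], [0, 0, 0]], [[0, 0, -0.003], [0, 0, 0]], [[0, 0, -0.003], [0, 0, 0]]]}}

```text
time_s: 13.05
position: [0.5937, -0.0013, 0.1704]
tcp_rot: [[0.119, -0.001, -0.993], [0.993, 0.0, 0.119], [0.0, -1.0, 0.001]]
force: [-5.0, 0.9, -2.4]
opening: 0.159
```

>>> {"fn": "play_rows", "kwargs": {"commands": [[[0, 0, -0.001], [0, 0, 0]], [[0, 0, -0.002], [0, 0, 0]], [[0, 0, -0.002], [0, 0, 0]]]}}

```text
time_s: 13.42
position: [0.5937, -0.0013, 0.1684]
tcp_rot: [[0.119, -0.001, -0.993], [0.993, 0.0, 0.119], [0.0, -1.0, 0.001]]
force: [-4.7, 0.9, -1.5]
opening: 0.157
```

>>> {"fn": "play_rows", "kwargs": {"commands": [[[0, 0, -0.001], [0, 0, 0]], [[0, 0, -0.002], [0, 0, 0]], [[0, 0, -0.002], [0, 0, 0]]]}}

```text
time_s: 13.8
position: [0.5937, -0.0013, 0.1664]
tcp_rot: [[0.119, -0.001, -0.993], [0.993, 0.0, 0.119], [0.0, -1.0, 0.001]]
force: [-4.3, 1.5, -1.9]
opening: 0.156
```

>>> {"fn": "play_rows", "kwargs": {"commands": [[[0, 0, -0.0005], [0, 0, 0]], [[0, 0, -0.001], [0, 0, 0]], [[0, 0, -0.001], [0, 0, 0]]]}}

```text
time_s: 14.18
position: [0.5937, -0.0013, 0.1657]
tcp_rot: [[0.119, -0.001, -0.993], [0.993, 0.0, 0.119], [0.0, -1.0, 0.001]]
force: [-6.1, 0.7, 0.4]
opening: 0.157
```

>>> {"fn": "play_rows", "kwargs": {"commands": [[[0, 0, -0.0005], [0, 0, 0]], [[0, 0, -0.001], [0, 0, 0]], [[0, 0, -0.001], [0, 0, 0]]]}}

```text
time_s: 14.55
position: [0.5937, -0.0013, 0.1655]
tcp_rot: [[0.119, -0.001, -0.993], [0.993, 0.0, 0.119], [0.0, -1.0, 0.001]]
force: [-7.4, -0.2, 5.0]
opening: 0.16
```

>>> {"fn": "play_rows", "kwargs": {"commands": [[[0, 0, -0.0005], [0, 0, 0]], [[0, 0, -0.001], [0, 0, 0]], [[0, 0, -0.001], [0, 0, 0]]]}}

```text
time_s: 14.92
position: [0.5937, -0.0013, 0.1654]
tcp_rot: [[0.118, -0.0, -0.993], [0.993, -0.0, 0.118], [-0.0, -1.0, 0.0]]
force: [-8.9, 1.0, 9.1]
opening: 0.159
```

>>> {"fn": "play_rows", "kwargs": {"commands": [[[0, 0, -0.0005], [0, 0, 0]], [[0, 0, -0.0005], [0, 0, 0]]]}}

```text
time_s: 15.18
position: [0.5937, -0.0013, 0.1653]
tcp_rot: [[0.118, -0.0, -0.993], [0.993, -0.0, 0.118], [-0.0, -1.0, 0.0]]
force: [-9.4, 0.9, 12.3]
opening: 0.161
```

>>> {"fn": "play_rows", "kwargs": {"commands": [[[-0.0005, 0.0001, 0], [0, 0, 0]], [[-0.001, 0.0001, 0], [0, 0, 0]], [[-0.001, 0.0001, 0], [0, 0, 0]]]}}

```text
time_s: 15.55
position: [0.5935, -0.0013, 0.1652]
tcp_rot: [[0.119, 0.002, -0.993], [0.993, -0.0, 0.119], [-0.0, -1.0, -0.002]]
force: [-7.2, 1.3, 9.8]
opening: 0.159
```

```bash
python3 - <<'E'
from h import *
s=read_state();print(s['time_s'],s['position'],s['force'],s['moment'])
c=capture('scene');f=c['frame']
cv2.imwrite('pics/c4.png',cv2.resize(cv2.cvtColor(f[190:300,210:320],cv2.COLOR_RGB2BGR),None,fx=5.4,fy=5.4,interpolation=cv2.INTER_CUBIC))
E
```

```text
15.55 [ 0.59345461 -0.0012809   0.16523112] [-7.21877696  1.25616268  9.77533821] [0.17285452 1.24292114 0.06594813]
```

View pics/c4.png

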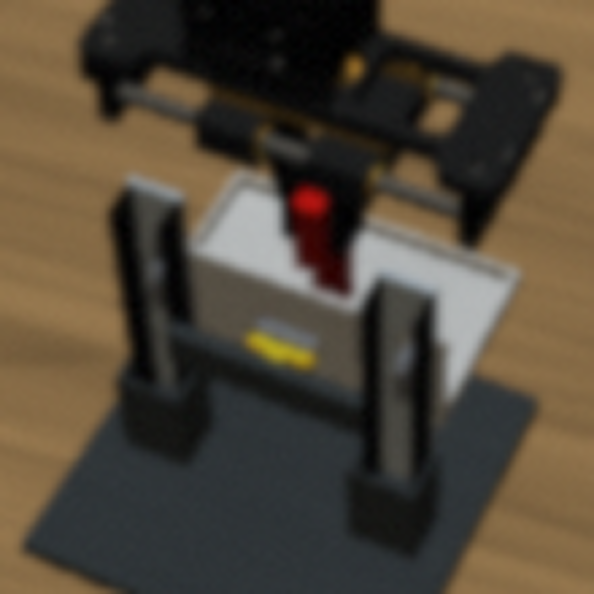

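The lug at (290,330) rests right on top of the roller at (282,350). It's the lock that stops it, not the slot edge, so I'll press a little more with the x preload eased.

>>> {"fn": "play_rows", "kwargs": {"commands": [[[-0.0003, 0, -0.0005], [0, 0, 0]], [[-0.0005, 0.0001, -0.0008], [0, 0, 0]], [[-0.0005, 0.0001, -0.0008], [0, 0, 0]]]}}

```text
time_s: 15.98
position: [0.5933, -0.0013, 0.1651]
tcp_rot: [[0.119, 0.003, -0.993], [0.993, -0.001, 0.119], [-0.0, -1.0, -0.003]]
force: [-8.2, 1.1, 12.1]
opening: 0.162
```

>>> {"fn": "play_rows", "kwargs": {"commands": [[[0, 0, -0.0004], [0, 0, 0]], [[0, 0, -0.0004], [0, 0, 0]]]}}

```text
time_s: 16.23
position: [0.5933, -0.0013, 0.1649]
tcp_rot: [[0.118, 0.003, -0.993], [0.993, -0.001, 0.118], [-0.0, -1.0, -0.003]]
force: [-8.9, 1.7, 14.3]
opening: 0.159
```

>>> {"fn": "play_rows", "kwargs": {"commands": [[[-0.0005, 0.0001, 0], [0, 0, 0]], [[-0.001, 0.0001, 0], [0, 0, 0]], [[-0.001, 0.0001, 0], [0, 0, 0]]]}}

```text
time_s: 16.6
position: [0.5931, -0.0012, 0.1649]
tcp_rot: [[0.119, 0.005, -0.993], [0.993, -0.001, 0.119], [-0.0, -1.0, -0.005]]
force: [-7.3, 1.7, 12.4]
opening: 0.159
```

>>> {"fn": "play_rows", "kwargs": {"commands": [[[-0.0005, 0.0001, 0], [0, 0, 0]], [[-0.0005, 0.0001, 0], [0, 0, 0]]]}}

```text
time_s: 16.85
position: [0.593, -0.0012, 0.1648]
tcp_rot: [[0.119, 0.005, -0.993], [0.993, -0.001, 0.119], [-0.0, -1.0, -0.006]]
force: [-6.7, 0.9, 11.5]
opening: 0.16
```

>>> {"fn": "play_rows", "kwargs": {"commands": [[[-0.0003, 0, -0.0005], [0, 0, 0]], [[-0.0003, 0, -0.0005], [0, 0, 0]]]}}

```text
time_s: 17.1
position: [0.5928, -0.0012, 0.1647]
tcp_rot: [[0.119, 0.006, -0.993], [0.993, -0.001, 0.119], [-0.0, -1.0, -0.006]]
force: [-7.0, 1.6, 13.2]
opening: 0.16
```

>>> {"fn": "play_rows", "kwargs": {"commands": [[[-0.0003, 0, -0.0005], [0, 0, 0]], [[-0.0003, 0, -0.0005], [0, 0, 0]]]}}

```text
time_s: 17.35
position: [0.5927, -0.0012, 0.1645]
tcp_rot: [[0.119, 0.007, -0.993], [0.993, -0.001, 0.119], [-0.0, -1.0, -0.007]]
force: [-6.9, 0.3, 15.4]
opening: 0.156
```

```bash
python3 - <<'E'
from h import *
s=read_state();print(s['time_s'],s['position'],s['force'],s['moment'],s['tcp_rot'].round(4).tolist())
E
```

```text
17.35 [ 0.59271605 -0.00120404  0.16449797] [-6.94266298  0.26082881 15.41998426] [0.24403078 0.85024492 0.01246604] [[0.1186, 0.0066, -0.9929], [0.9929, -0.001, 0.1186], [-0.0002, -1.0, -0.0067]]
```

```bash
cat > m.py <<'E'
from h import *
def meas():
    c=capture('scene');W=world(c);f=c['frame'];hsv=cv2.cvtColor(f,cv2.COLOR_RGB2HSV)
    a=np.deg2rad(-6.8);R=np.array([[np.cos(a),-np.sin(a)],[np.sin(a),np.cos(a)]]);o=np.array([.6286,-.005])
    L=W.copy();L[...,:2]=(W[...,:2]-o)@R;L*=1000
    wh=(hsv[...,1]<90)&(hsv[...,2]>60)
    q=L[wh&(abs(L[...,1])<40)&(L[...,0]<15)&(L[...,0]>-15)&(L[...,2]>70)&(L[...,2]<160)]
    k=np.ones(len(q),bool);A=np.c_[q[:,1],q[:,2]-110,np.ones(len(q))]
    for _ in range(6):
        co,*_=np.linalg.lstsq(A[k],q[k,0],rcond=None);r=q[:,0]-A@co;k=abs(r)<3
    q=q[k];print('back x',co[2].round(2),'yaw',-np.degrees(co[0]).round(2),'dx/dz deg',np.degrees(co[1]).round(2),len(q),'top z',np.percentile(q[:,2],98).round(1))
    ye=(hsv[...,0]>20)&(hsv[...,0]<34)&(hsv[...,1]>150)&(hsv[...,2]>90)&(L[...,2]>95)&(abs(L[...,1])<25)&(abs(L[...,0])<40)
    t=L[ye];print('roller',len(t),np.median(t,0).round(1),t.max(0).round(1))
    s=read_state();print(s['time_s'],s['position'].round(4),s['force'].round(1),s['moment'].round(2))
    return c
if __name__=='__main__': meas()
E
python3 m.py
```

```text
back x 0.87 yaw -0.02 dx/dz deg -1.03 334 top z 143.3
roller 41 [ 11.9  -1.7 107.5] [ 22.9  13.5 117.5]
17.4 [ 0.5927 -0.0012  0.1645] [-7.2  0.9 14.9] [0.2  0.87 0.  ]
```

The roller is already pushed back about 1.7 mm and the bracket is pitched about 0.5° rear-up by the offset push. I'll level it with a small counter-pitch.

>>> {"fn": "play_rows", "kwargs": {"commands": [[[0, 0, 0], [0.0007, 0.006, 0]], [[0, 0, 0], [0.0014, 0.012, 0]], [[0, 0, 0], [0.0014, 0.012, 0]]]}}

```text
time_s: 17.77
position: [0.5927, -0.0012, 0.1642]
tcp_rot: [[0.119, -0.006, -0.993], [0.993, 0.001, 0.119], [-0.0, -1.0, 0.006]]
force: [-7.7, 0.9, 13.2]
opening: 0.161
```

```bash
python3 m.py
```

```text
back x 0.82 yaw 0.12 dx/dz deg -1.3 338 top z 143.1
roller 43 [ 11.5  -1.3 106.5] [ 23.1  14.7 118. ]
17.825 [ 0.5927 -0.0012  0.1643] [-7.2  0.8 13.1] [ 0.22  0.9  -0.02]
```

>>> {"fn": "play_rows", "kwargs": {"commands": [[[0, 0, -0.0004], [0, 0, 0]], [[0, 0, -0.0006], [0, 0, 0]], [[0, 0, -0.0006], [0, 0, 0]]]}}

```text
time_s: 18.2
position: [0.5923, -0.0012, 0.1638]
tcp_rot: [[0.119, -0.006, -0.993], [0.993, 0.001, 0.119], [-0.0, -1.0, 0.006]]
force: [-8.5, 1.4, 14.2]
opening: 0.158
```

>>> {"fn": "play_rows", "kwargs": {"commands": [[[-0.0008, 0.0001, 0], [0, 0, 0]], [[-0.0008, 0.0001, 0], [0, 0, 0]]]}}

```text
time_s: 18.45
position: [0.5921, -0.0012, 0.1637]
tcp_rot: [[0.119, -0.005, -0.993], [0.993, 0.0, 0.119], [-0.0, -1.0, 0.005]]
force: [-6.1, 1.4, 12.5]
opening: 0.155
```

>>> {"fn": "play_rows", "kwargs": {"commands": [[[0, 0, -0.0004], [0, 0, 0]], [[0, 0, -0.0007], [0, 0, 0]], [[0, 0, -0.0007], [0, 0, 0]]]}}

```text
time_s: 18.82
position: [0.5916, -0.0011, 0.1629]
tcp_rot: [[0.119, -0.006, -0.993], [0.993, 0.001, 0.119], [-0.0, -1.0, 0.006]]
force: [-6.8, 2.3, 13.3]
opening: 0.159
```

>>> {"fn": "play_rows", "kwargs": {"commands": [[[-0.0003, 0, -0.0005], [0, 0, 0]], [[-0.0003, 0, -0.0005], [0, 0, 0]]]}}

```text
time_s: 19.08
position: [0.5913, -0.0011, 0.1614]
tcp_rot: [[0.119, -0.007, -0.993], [0.993, 0.001, 0.119], [-0.0, -1.0, 0.007]]
force: [-5.3, 0.8, 6.6]
opening: 0.16
```

```bash
python3 m.py
```

```text
back x -0.13 yaw 0.2 dx/dz deg -2.39 333 top z 141.1
roller 40 [ 12.8  -1.2 107.1] [ 22.   15.5 115.4]
19.125 [ 0.5913 -0.0012  0.1613] [-4.   0.4  6.9] [ 0.18  0.7  -0.03]
```

It's passing now: the force has dropped and the roller is back about 2.6 mm. I'll keep going down.

>>> {"fn": "play_rows", "kwargs": {"commands": [[[0, 0, -0.0007], [0, 0, 0]], [[0, 0, -0.0014], [0, 0, 0]], [[0, 0, -0.0014], [0, 0, 0]]]}}

```text
time_s: 19.5
position: [0.5913, -0.0012, 0.1588]
tcp_rot: [[0.119, -0.007, -0.993], [0.993, 0.001, 0.119], [-0.0, -1.0, 0.007]]
force: [-2.2, 1.0, 3.6]
opening: 0.161
```

>>> {"fn": "play_rows", "kwargs": {"commands": [[[0, 0, -0.0006], [0, 0, 0]], [[0, 0, -0.001], [0, 0, 0]], [[0, 0, -0.001], [0, 0, 0]]]}}

```text
time_s: 19.88
position: [0.5913, -0.0013, 0.1571]
tcp_rot: [[0.119, -0.008, -0.993], [0.993, 0.001, 0.119], [-0.0, -1.0, 0.008]]
force: [1.6, 0.5, 4.9]
opening: 0.158
```

```bash
python3 m.py
```

```text
back x -0.24 yaw 0.34 dx/dz deg -2.15 314 top z 136.8
roller 33 [ 13.1  -0.7 107.1] [ 21.6  15.8 116. ]
19.925 [ 0.5913 -0.0013  0.1571] [2.4 0.5 3.3] [ 0.05 -0.57  0.04]
```

>>> {"fn": "play_rows", "kwargs": {"commands": [[[0.0003, 0, -0.0006], [0, 0, 0]], [[0.0005, 0, -0.0012], [0, 0, 0]], [[0.0005, 0, -0.0012], [0, 0, 0]]]}}

```text
time_s: 20.3
position: [0.5913, -0.0013, 0.1558]
tcp_rot: [[0.119, -0.009, -0.993], [0.993, 0.001, 0.119], [-0.0, -1.0, 0.009]]
force: [3.9, -0.1, 3.3]
opening: 0.156
```

>>> {"fn": "play_rows", "kwargs": {"commands": [[[0.0, 0, -0.0006], [0, 0, 0]], [[0.0, 0, -0.0012], [0, 0, 0]], [[0.0, 0, -0.0012], [0, 0, 0]]]}}

```text
time_s: 20.68
position: [0.5911, -0.0013, 0.1544]
tcp_rot: [[0.119, -0.009, -0.993], [0.993, 0.001, 0.119], [-0.0, -1.0, 0.009]]
force: [5.1, -1.0, 3.4]
opening: 0.16
```

```bash
python3 m.py
```

```text
back x -0.32 yaw 0.19 dx/dz deg -3.07 311 top z 134.5
roller 32 [ 13.8  -1.7 107.7] [ 22.8  15.4 116.9]
20.725 [ 0.5911 -0.0013  0.1544] [ 5.9 -1.1  3.5] [-0.18 -1.3  -0.03]
```

>>> {"fn": "play_rows", "kwargs": {"commands": [[[0.0006, -0.0001, 0], [0, 0, 0]], [[0.0012, -0.0001, 0], [0, 0, 0]], [[0.0015, -0.0002, 0], [0, 0, 0]], [[0.0015, -0.0002, 0], [0, 0, 0]]]}}

```text
time_s: 21.22
position: [0.5913, -0.0012, 0.1541]
tcp_rot: [[0.119, -0.012, -0.993], [0.993, 0.001, 0.119], [-0.0, -1.0, 0.012]]
force: [3.7, -1.6, 2.0]
opening: 0.155
```

>>> {"fn": "play_rows", "kwargs": {"commands": [[[0.0, 0, -0.0006], [0, 0, 0]], [[0.0, 0, -0.0012], [0, 0, 0]], [[0.0, 0, -0.0012], [0, 0, 0]]]}}

```text
time_s: 21.6
position: [0.5914, -0.0012, 0.1528]
tcp_rot: [[0.119, -0.012, -0.993], [0.993, 0.001, 0.119], [-0.0, -1.0, 0.012]]
force: [4.6, -1.1, 1.8]
opening: 0.159
```

```bash
python3 - <<'E'
from m import *
c=meas();f=c['frame']
cv2.imwrite('pics/c5.png',cv2.resize(cv2.cvtColor(f[190:300,210:320],cv2.COLOR_RGB2BGR),None,fx=5.4,fy=5.4,interpolation=cv2.INTER_CUBIC))
E
```

```text
back x -0.36 yaw 0.39 dx/dz deg -2.73 304 top z 132.7
roller 34 [ 13.4  -1.8 108. ] [ 22.7  14.8 116.2]
21.65 [ 0.5914 -0.0012  0.1528] [ 4.4 -2.1  1.2] [-0.28 -1.03  0.05]
```

View pics/c5.png

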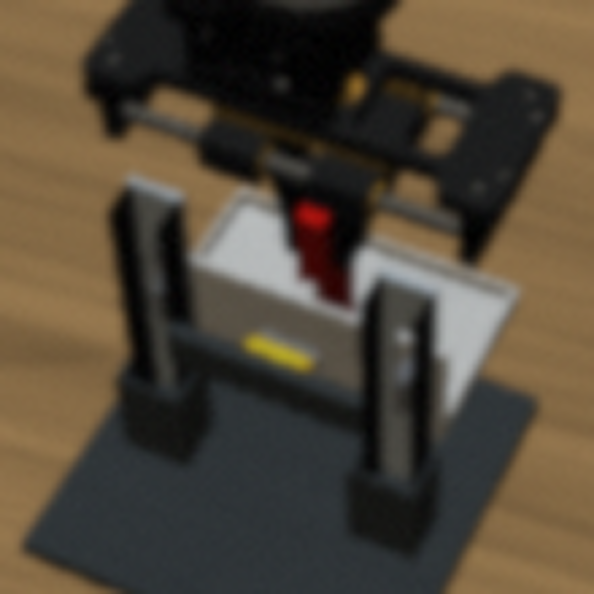

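The lug at (293,342) is now mostly behind the roller at (280,353), and the plate top has dropped about 11 mm since contact. I'll keep going to the hard stop.

>>> {"fn": "play_rows", "kwargs": {"commands": [[[0.0006, 0, -0.0006], [0, 0, 0]], [[0.001, -0.0001, -0.0012], [0, 0, 0]], [[0.001, -0.0001, -0.0012], [0, 0, 0]]]}}

```text
time_s: 22.02
position: [0.5916, -0.0011, 0.1516]
tcp_rot: [[0.119, -0.014, -0.993], [0.993, 0.002, 0.119], [0.0, -1.0, 0.014]]
force: [2.0, -1.9, 2.5]
opening: 0.159
```

>>> {"fn": "play_rows", "kwargs": {"commands": [[[0.0, 0, -0.0006], [0, 0, 0]], [[0.0, 0, -0.001], [0, 0, 0]], [[0, 0, -0.001], [0, 0, 0]]]}}

```text
time_s: 22.4
position: [0.5915, -0.0011, 0.1514]
tcp_rot: [[0.119, -0.014, -0.993], [0.993, 0.002, 0.119], [-0.0, -1.0, 0.014]]
force: [0.1, -1.2, 7.4]
opening: 0.154
```

```bash
python3 m.py
```

```text
back x -0.33 yaw 0.05 dx/dz deg -1.91 287 top z 131.9
roller 37 [ 12.3  -0.6 107.2] [ 21.3  14.7 114.9]
22.45 [ 0.5915 -0.0011  0.1514] [ 0.5 -0.6  7.1] [-0.19 -0.28 -0.05]
```

>>> {"fn": "play_rows", "kwargs": {"commands": [[[0.0, 0, -0.0006], [0, 0, 0]], [[0.0, 0, -0.0009], [0, 0, 0]], [[0, 0, -0.0009], [0, 0, 0]]]}}

```text
time_s: 22.82
position: [0.5914, -0.0011, 0.1512]
tcp_rot: [[0.118, -0.014, -0.993], [0.993, 0.002, 0.118], [-0.0, -1.0, 0.014]]
force: [-1.4, -1.0, 11.0]
opening: 0.161
```

```bash
python3 m.py
```

```text
back x -0.31 yaw -0.18 dx/dz deg -2.24 288 top z 131.7
roller 37 [ 12.8  -2.6 107.5] [ 21.6  13.1 114.4]
22.875 [ 0.5914 -0.0011  0.1511] [-1.4 -1.8 10.6] [-0.22 -0.12 -0.06]
```

>>> {"fn": "play_rows", "kwargs": {"commands": [[[0.0, 0, -0.0005], [0, 0, 0]], [[0.0, 0, -0.0005], [0, 0, 0]]]}}

```text
time_s: 23.12
position: [0.5914, -0.0011, 0.1511]
tcp_rot: [[0.118, -0.014, -0.993], [0.993, 0.001, 0.118], [-0.0, -1.0, 0.014]]
force: [-2.0, -1.3, 12.4]
opening: 0.158
```

>>> {"fn": "play_rows", "kwargs": {"commands": [[[0.0, 0, 0.001], [0, 0, 0]], [[0.0, 0, 0.002], [0, 0, 0]], [[0.0, 0, 0.0028], [0, 0, 0]], [[0.0, 0, 0.0028], [0, 0, 0]]]}}

```text
time_s: 23.62
position: [0.5915, -0.0011, 0.1515]
tcp_rot: [[0.119, -0.015, -0.993], [0.993, 0.002, 0.119], [0.0, -1.0, 0.015]]
force: [1.7, -1.2, 0.4]
opening: 0.161
```

```bash
python3 m.py
```

```text
back x -0.46 yaw -0.14 dx/dz deg -2.82 294 top z 131.0
roller 37 [ 12.6  -1.8 107.7] [ 22.   13.8 115.1]
23.675 [ 0.5916 -0.0011  0.1515] [ 0.9 -1.2  0.3] [-0.15 -0.2  -0.02]
```

A light upward tug to test the lock:

>>> {"fn": "play_rows", "kwargs": {"commands": [[[0.0, 0, 0.0007], [0, 0, 0]], [[0.0, 0, 0.0014], [0, 0, 0]], [[0.0, 0, 0.0014], [0, 0, 0]]]}}

```text
time_s: 24.05
position: [0.592, -0.0012, 0.1523]
tcp_rot: [[0.119, -0.014, -0.993], [0.993, 0.002, 0.119], [0.0, -1.0, 0.014]]
force: [4.5, -1.0, -11.7]
opening: 0.157
```

>>> {"fn": "play_rows", "kwargs": {"commands": [[[0.0, 0, -0.0006], [0, 0, 0]], [[0.0, 0, -0.0012], [0, 0, 0]], [[0.0, 0, -0.0012], [0, 0, 0]]]}}

```text
time_s: 24.42
position: [0.592, -0.0012, 0.1523]
tcp_rot: [[0.119, -0.013, -0.993], [0.993, 0.002, 0.119], [0.0, -1.0, 0.013]]
force: [2.9, -1.7, -9.1]
opening: 0.157
```

The lock holds: a net pull of about 8 N up moved it only 0.8 mm. I'll re-seat it with a press, relax and release.

>>> {"fn": "play_rows", "kwargs": {"commands": [[[0.0, 0, -0.001], [0, 0, 0]], [[0.0, 0, -0.002], [0, 0, 0]], [[0.0, 0, -0.002], [0, 0, 0]]]}}

```text
time_s: 24.8
position: [0.5918, -0.0011, 0.1518]
tcp_rot: [[0.118, -0.013, -0.993], [0.993, 0.001, 0.118], [-0.0, -1.0, 0.013]]
force: [-4.6, -0.8, 6.0]
opening: 0.157
```

>>> {"fn": "play_rows", "kwargs": {"commands": [[[0.0, 0, -0.0005], [0, 0, 0]], [[0.0, 0, -0.001], [0, 0, 0]], [[0.0, 0, -0.001], [0, 0, 0]]]}}

```text
time_s: 25.18
position: [0.5917, -0.0011, 0.1516]
tcp_rot: [[0.118, -0.012, -0.993], [0.993, 0.001, 0.118], [-0.0, -1.0, 0.013]]
force: [-6.3, 0.5, 9.9]
opening: 0.162
```

>>> {"fn": "play_rows", "kwargs": {"commands": [[[-0.0003, 0, -0.0005], [0, 0, 0]], [[-0.0005, 0, -0.0009], [0, 0, 0]], [[-0.0005, 0, -0.0009], [0, 0, 0]]]}}

```text
time_s: 25.55
position: [0.5915, -0.0011, 0.1511]
tcp_rot: [[0.118, -0.012, -0.993], [0.993, 0.001, 0.118], [-0.0, -1.0, 0.012]]
force: [-6.5, 0.2, 12.5]
opening: 0.161
```

```bash
python3 m.py
```

```text
back x -0.27 yaw -0.1 dx/dz deg -2.33 290 top z 131.4
roller 37 [ 12.7  -1.7 107.4] [ 21.7  13.1 115.2]
25.6 [ 0.5915 -0.0011  0.1511] [-6.7  0.2 12.3] [0.01 0.85 0.04]
```

>>> {"fn": "play_rows", "kwargs": {"commands": [[[0.0002, 0, 0.001], [0, 0, 0]], [[0.0005, 0, 0.002], [0, 0, 0]], [[0.0005, 0, 0.0028], [0, 0, 0]], [[0.0005, 0, 0.0028], [0, 0, 0]]]}}

```text
time_s: 26.1
position: [0.5917, -0.0011, 0.1515]
tcp_rot: [[0.119, -0.014, -0.993], [0.993, 0.002, 0.119], [0.0, -1.0, 0.014]]
force: [-5.3, 0.1, 5.6]
opening: 0.159
```

>>> {"fn": "play_rows", "kwargs": {"commands": [[[-0.0005, 0, 0.0006], [0, 0, 0]], [[-0.0005, 0, 0.0006], [0, 0, 0]]]}}

```text
time_s: 26.35
position: [0.5917, -0.0011, 0.1515]
tcp_rot: [[0.119, -0.013, -0.993], [0.993, 0.002, 0.119], [0.0, -1.0, 0.013]]
force: [-3.6, 0.6, 1.0]
opening: 0.163
```

>>> {"fn": "play_rows", "kwargs": {"commands": [[[0, 0, 0], [0, 0, 0]], [[0, 0, 0], [0, 0, 0]], [[0, 0, 0], [0, 0, 0]], [[0, 0, 0], [0, 0, 0]], [[0, 0, 0], [0, 0, 0]], [[0, 0, 0], [0, 0, 0]]], "gripper": 0.05}}

```text
time_s: 27.1
position: [0.592, -0.0013, 0.152]
tcp_rot: [[0.119, -0.012, -0.993], [0.993, 0.001, 0.119], [-0.0, -1.0, 0.012]]
force: [0.8, -1.1, 0.5]
opening: 0.57
```

>>> {"fn": "play_rows", "kwargs": {"commands": [[[0, 0, 0.005], [0, 0, 0]], [[0, 0, 0.02], [0, 0, 0]], [[-0.01, 0, 0.05], [0, 0, 0]], [[-0.03, 0, 0.09], [0, 0, 0]], [[-0.06, 0, 0.12], [0, 0, 0]], [[-0.09, 0, 0.13], [0, 0, 0]], [[-0.12, 0, 0.13], [0, 0, 0]], [[-0.12, 0, 0.13], [0, 0, 0]]]}}

```text
time_s: 28.1
position: [0.4701, -0.0009, 0.2832]
tcp_rot: [[0.119, -0.012, -0.993], [0.993, 0.001, 0.119], [-0.0, -1.0, 0.012]]
force: [0.1, 0.2, -0.9]
opening: 0.574
```

```bash
python3 - <<'E'
from m import *
c=meas();f=c['frame'];save(c,'s6')
cv2.imwrite('pics/c6.png',cv2.resize(cv2.cvtColor(f[190:300,210:320],cv2.COLOR_RGB2BGR),None,fx=5.4,fy=5.4,interpolation=cv2.INTER_CUBIC))
save(capture('top'),'t6')
E
```

```text
back x -0.36 yaw -0.03 dx/dz deg -2.32 284 top z 130.9
roller 37 [ 12.9  -1.2 107.8] [ 22.   13.4 115.1]
28.15 [ 0.472  -0.0013  0.2832] [ 0.9  0.2 -0. ] [ 0.03 -0.01  0.09]
```

View pics/c6.png

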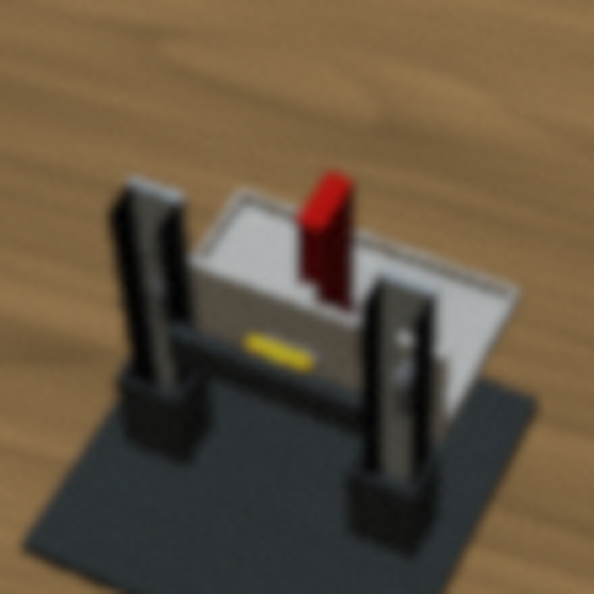

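The bracket hangs free on both claws with daylight above the right claw at (405,335), and the roller is at (280,352). I'll check the light patch near the roller numerically and whether the neighbours moved.

```bash
python3 - <<'E'
from m import *
import pickle
c=meas();W=world(c);a=np.deg2rad(-6.8);R=np.array([[np.cos(a),-np.sin(a)],[np.sin(a),np.cos(a)]])
L=W.copy();L[...,:2]=(W[...,:2]-[.6286,-.005])@R;L*=1000
for v in range(248,262): print(v,[(c['frame'][v,u].tolist(),L[v,u,[0,2]].round(0).tolist()) for u in(260,264)])
c0=pickle.load(open('c0.pkl','rb'))
c1={'scene':c,'top':capture('top')}
for n,b in dict(scene=dict(glass=(408,200,445,252),carton=(388,275,492,345),tray=(90,228,205,305)),top=dict(glass=(128,235,165,270),carton=(100,158,170,195),tray=(315,135,392,190))).items():
    for k,(x0,y0,x1,y1) in b.items():
        d=cv2.absdiff(c0[n]['frame'],c1[n]['frame'])[y0:y1,x0:x1];print(n,k,d.mean().round(2),(d.max(2)>40).sum())
E
```

```text
back x -0.36 yaw -0.16 dx/dz deg -2.24 288 top z 131.1
roller 38 [ 13.   -2.2 106.9] [ 22.2  13.  115.7]
28.25 [ 0.4733 -0.0016  0.2828] [ 0.5  0.4 -0.5] [-0.03  0.01  0.04]
248 [([81, 75, 64], [-1.0, 113.0]), ([84, 78, 67], [-0.0, 120.0])]
249 [([83, 75, 64], [-1.0, 109.0]), ([82, 75, 64], [-1.0, 114.0])]
250 [([85, 79, 67], [0.0, 106.0]), ([81, 74, 63], [0.0, 112.0])]
251 [([93, 88, 74], [-0.0, 102.0]), ([82, 75, 64], [0.0, 109.0])]
252 [([121, 112, 78], [4.0, 103.0]), ([85, 80, 69], [-0.0, 104.0])]
253 [([153, 142, 59], [8.0, 106.0]), ([102, 95, 76], [1.0, 101.0])]
254 [([170, 157, 40], [12.0, 108.0]), ([133, 122, 67], [7.0, 106.0])]
255 [([160, 147, 35], [15.0, 108.0]), ([162, 149, 48], [10.0, 107.0])]
256 [([122, 113, 42], [22.0, 116.0]), ([166, 150, 35], [14.0, 108.0])]
257 [([78, 77, 50], [25.0, 116.0]), ([139, 122, 36], [14.0, 105.0])]
258 [([48, 52, 49], [27.0, 114.0]), ([92, 82, 46], [21.0, 113.0])]
259 [([32, 36, 35], [30.0, 115.0]), ([56, 56, 49], [25.0, 114.0])]
260 [([24, 26, 25], [30.0, 111.0]), ([38, 41, 41], [27.0, 114.0])]
261 [([20, 19, 18], [29.0, 105.0]), ([27, 29, 30], [29.0, 112.0])]
scene glass 5.53 0
scene carton 4.88 0
scene tray 6.48 0
top glass 8.58 0
top carton 7.87 0
top tray 9.43 0
```

The plate face is clear down to z≈101, directly above the roller, so the lug is beneath it. The neighbours haven't moved, so I'll hand in.

```bash
python3 -c "
from rig import *
print(hand_in())"
```

```text
the job is handed in; nothing more can be done
None
```

I hooked the white bracket into both slots, pressed it down past the lock roller to the hard stop, let go and handed the job in. The robot clock read about 28 s.

**Checks that passed**
- **Height:** the camera put the stand about 20 mm up. The claws went in at that height on the first try with no butting, and the back plate met the uprights where expected.
- **Lock:** the final press was about 16 N including the bracket's weight and met a firm stop. A net upward tug of about 8 N moved it less than 1 mm.
- **Roller and lug:** the camera shows the roller pushed back about 2.5 mm (2 mm is listed for locked). The plate face directly above the roller shows no lug, so the lug is underneath.
- **Surroundings:** the camera pictures of the glass, carton, biscuits and tray match those from the start, and the arm was clear of everything.

**Checks that disagreed**
- **Push needed:** getting past the lock took up to about 19 N including weight, above the listed 10 to 15 N but under the 25 N limit. I think friction and a slight rear-up tilt of the bracket caused it.
- **Travel:** the gripper went down about 14.5 mm from touching the roller to the stop, against about 12 mm listed. I put that down to slip and tilt in the grip.
- **Tilt:** the back plate measures about 1.8° off its angle before hooking, with its top leaning forward.

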